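Load the gravity-feed spice rack

TASK

Load the sloped wooden jar feeder with the two glass spice jars that lie in the grey tray, so that the short, wide one comes out first: lay the short jar crosswise in the channel and let it roll down to the stop, then lay the tall, slim one crosswise behind it so that it rolls down against the first. Leave the vanilla bottle lying where it is in the tray.

Things in the scene. Friction and masses are not known exactly. Their poses are not given: they have to be found in the camera images.
- feeder: Open, sloped wooden channel, fixed to the table, about 245 mm long, 113 mm wide outside and 85 mm high at its high end; open at the top and at the high end. Origin: table height, under its middle. x axis: level, along the channel from its low end (with the stop) to its high end; y across it; z up. The floor rises 8 degrees towards +x; the channel is 101 mm wide between its 6 mm side walls, which stand 34 mm above the floor.
- feeder_stop (a point): Point on the channel's floor at its low end, on the centre line, at the inner face of the stop (18 mm above the table); axes as the feeder's. The stop stands 26 mm above the floor, with a 33 mm wide notch in its middle.
- feeder_load (a point): Point on the channel's floor, on the centre line, 165 mm up the slope from the stop (41 mm above the table); axes as the feeder's. A good place to lay a jar down; the floor goes on 70 mm beyond it. A jar let go in the channel, lying crosswise (jar axis along the feeder's y), rolls freely down to the stop or to the jar before it.
- tray: Grey plastic drawer insert, 116 x 276 x 13 mm, fixed to the table. Origin: centre of its underside. Three shallow V grooves run along its x axis, at y = -90, 0 and +90 mm; one holds the short jar, one the tall jar, one the vanilla bottle, in any order, each lying with its foot towards -x. Between the grooves the tray is 4 mm high; the groove edges stand 13 mm high.
- short_jar: Short, wide glass jar with a grey screw lid, 47 mm in diameter, 69 mm long, about 0.12 kg, green filling, lying in the tray with its axis 31 mm above the table. Origin: centre of its foot; z axis along the jar towards the lid.
- short_mid (a point): Middle of the short jar, on its axis, 34.5 mm from its foot; axes as the jar's.
- tall_jar: Tall, slim glass jar with a grey screw lid, 42 mm in diameter, 85 mm long, about 0.12 kg, brown-grey filling, lying in the tray with its axis 28 mm above the table. Origin: centre of its foot; z axis along the jar towards the lid.
- tall_mid (a point): Middle of the tall jar, on its axis, 42.5 mm from its foot; axes as the jar's.
- vanilla: Small vanilla bottle with a brown band and a white cap, 41 mm in diameter, 84 mm long, lying in the third groove; to be left alone. Origin: centre of its foot; z axis along it.
Mind the look-alikes: they are no part of the job. Leave any purple look-alike of the short_jar alone. Leave any blue look-alike of the tall_jar alone.

How it is judged:
By the outcome, as a careful person would: the job done as asked, in the order asked, and still so for the second after the job is handed in, with the robot touching nothing.
It also fails if it takes over 59 s, if anything falls off the work surface, if the arm or the gripper's body presses on something with over 40 N, if the wrist force passes 120 N, or if a joint passes its speed limit or range.

ROBOT

A 7-joint arm with a two-finger parallel gripper is mounted at the origin on a cart in front of the work surface, level with it; the furniture and walls round the work are solid. World frame = base frame: x ahead of the robot, y to its left, z up, the work surface at z = 0. Lengths are in m, angles in rad, forces in N, time in s.
With the tool pointing down it reaches from about 0.4 to 0.85 m from the base axis. Payload 10.4 kg.
Tool frame: the origin (TCP) lies at the very end of the fingers, on their centre line; the grasp point (between the pads) lies 19 mm behind it; z points along the fingers, y is the line along which they close (so a half turn about z gives the same grasp; the last joint's range is limited). The gripper opens to 87 mm and grips with 3 to 60 N. Pads are 19 mm wide; open, the fingers measure 117 mm over their backs; the gripper's body (75 mm by 190 mm) begins 51 mm behind the grasp point.
Start: joints at [-1.32, 0.332, -0.065, 1.46, 0.022, 1.35, -0.088], TCP at [0.169, 0.602, 0.223] pointing down, gripper open.
Joint ranges: [-2.6, 2.6], [-0.5, 2.12], [-1.47, 1.34], [0.16, 2.42], [-1.27, 4.41], [0.06, 2.06], [-2.6, 2.6]. Speed limits (rad/s): [2.22, 2.22, 2.79, 2.79, 3.14, 3.14, 3.14].

INTERFACE

Orientations are given as a unit quaternion [x, y, z, w].
In Python, from station import ctrl gives the robot as it stands. The module is installed in compiled form; this text tells all that it offers.
- The arm moves only by the tool step_arm, never from a script. Its argument "plan" is one flat list of numbers, 5 for each row, row after row: the opening, from 0 (shut) to 1 (fully open), then the shift along the tool's x, y, z in units of 1 m (1.0 is 1 m), then the turn about the tool's z in units of 30 degrees (1.0 is 30 degrees). In form: [gripper, x, y, z, spin, gripper, x, y, z, spin, ...]. A call has 1 to 10 rows; each row is the pose to reach, as a shift and turn from the pose commanded when the call began, along the tool's axes at that moment; what a row does not reach only later rows make up. A row lasts 1/12 s, in which the tool goes at most 41.7 mm and 7.16 degrees, less where a joint would pass 70% of its speed; a pose out of reach is approached as far as the arm can. A call with a number of a shift or a turn outside -1 to 1 is refused whole. A call with a gripper value outside its range is refused whole. The fingers move at their own pace and stop on an object; the grip force is fixed at half the most. Time passes only in rows, so rows that repeat a pose let the fingers close. It gives the time, the measured TCP pose, the force, the opening and the grip force at its end, in the units of the state.
- ctrl.read_state(): the state, without advancing time (a new reading comes with each control period).
- ctrl.read_camera(name): name is "scene" or "side" or "wrist"; returns the picture (480x640x3 uint8, blue, green, red); there is no depth.
- ctrl.camera_params(name): a dict with "vertical_fov" (degrees; the focal length in pixels is half the picture's height over the tangent of half this angle, whatever the lens; pixels are square), "cx", "cy" (the principal point, pixels), "extrinsics" (4x4, takes a point from world to camera coordinates). Camera axes: x right, y down, z forward; pixel columns grow to the right and rows downward; lengths in m; the calibration is good to about 2 mm. The wrist camera is an equidistant fisheye: a pixel r from the principal point sees the ray r / f radians off the axis. A picture is of the moment at which its call begins: read the wrist's pose just before it. camera_params takes no time and is no camera call; for the wrist camera it gives the pose at the moment of the call.
- ctrl.sign_off(): hands the job in; it is judged then, once.
The state is a dict: "time_s": time; "joint_pos": joint angles; "joint_velocities": joint speeds; "joint_efforts": joint torques, N m; "tcp_pos": TCP position; "tool_rot": TCP orientation; "wrist_force": force on the tool from outside, world axes, zero at the start; "ft_torque": the same for the moment, N m; "gripper_width": finger opening in m; "gripper_force": force on a finger pad.
Only numpy, scipy, OpenCV 4.12 (cv2) and the standard library are available. Lean on these libraries where they do the work, as an engineer would, in place of code of your own. Each camera call takes 0.05 s, during which the arm holds its last target. There are 200 camera calls.

## Working session

There is one attempt and no reset: what is moved stays moved. The work goes in short steps, Python scripts to look and compute and a tool call to move; the robot and the scene stay as the last step left them, time stands still between calls to the robot, and variables do not carry over. Pictures are saved under pics/ and viewed, at most 10 in all, crops included, and the job is handed in when it is done.

Besides the shell and the picture viewer there is one more tool, called after "Call:" by a JSON object that holds its "name" and its "arguments". step_arm: Moves the arm, as the interface text tells. Shifts and turns lie within -1 to 1; 1 stands for 1 m of shift or 30 degrees of turn. Its arguments: {"type":"object","properties":{"plan":{"type":"array","items":{"type":"number"}}},"required":["plan"]}

```bash
mkdir -p pics
python3 - <<'E'
from station import ctrl
import cv2
s=ctrl.read_state();print(s)
for n in("scene","side"):
    cv2.imwrite(f"pics/{n}0.png",ctrl.read_camera(n));print(n,ctrl.camera_params(n))
E
```

```text
{'time_s': 0.0, 'joint_pos': array([-1.31961028,  0.33284124, -0.06471639,  1.46090417,  0.02159892,
        1.34990214, -0.08847265]), 'joint_velocities': array([-0.00084011,  0.00085201,  0.00055433,  0.00144355, -0.00091491,
       -0.0010546 ,  0.00050682]), 'joint_efforts': array([ 1.60714603e-04, -6.23236370e+01,  2.48915702e-02, -3.89915729e+01,
       -6.13127556e-02,  3.93117161e-02,  1.23776317e-04]), 'tcp_pos': array([0.1688811 , 0.60136515, 0.22179085]), 'tool_rot': array([ 1.36434728e-01,  9.90648829e-01, -6.76585278e-04, -6.48028978e-05]), 'wrist_force': array([ 0.06682695,  0.58080071, -0.57085284]), 'ft_torque': array([-0.02472655,  0.02873506,  0.0302823 ]), 'gripper_force': 0.0, 'gripper_width': 0.0870771849228701}
scene {'vertical_fov': 44.717972307583295, 'cx': 325.8736620494429, 'cy': 234.84483939773537, 'extrinsics': array([[-6.11514754e-01, -7.91232743e-01,  6.71822575e-04,
         3.50438740e-01],
       [-3.61445545e-01,  2.78592485e-01, -8.89799610e-01,
         2.16888452e-01],
       [ 7.03851421e-01, -5.44368417e-01, -4.56350965e-01,
         1.35680648e+00],
       [ 0.00000000e+00,  0.00000000e+00,  0.00000000e+00,
         1.00000000e+00]])}
side {'vertical_fov': 43.120558237973185, 'cx': 318.51711187984057, 'cy': 238.4169586087187, 'extrinsics': array([[-0.98435844, -0.17615459, -0.00283148,  0.47293485],
       [-0.07508114,  0.43398708, -0.89778507,  0.05368846],
       [ 0.15937779, -0.88352972, -0.44042474,  1.5331528 ],
       [ 0.        ,  0.        ,  0.        ,  1.        ]])}
```

View pics/scene0.png

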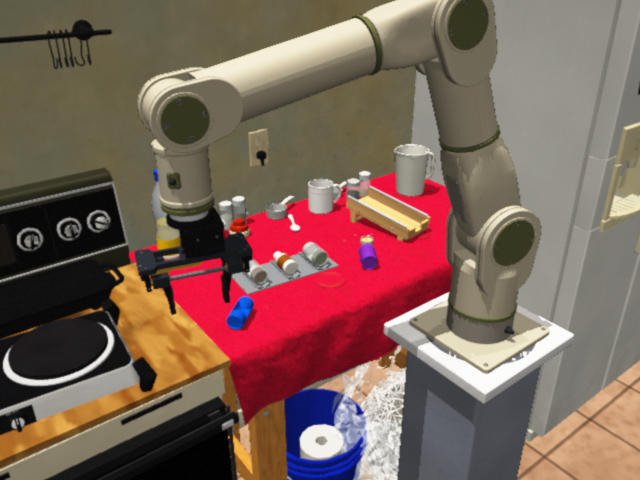

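View pics/side0.png

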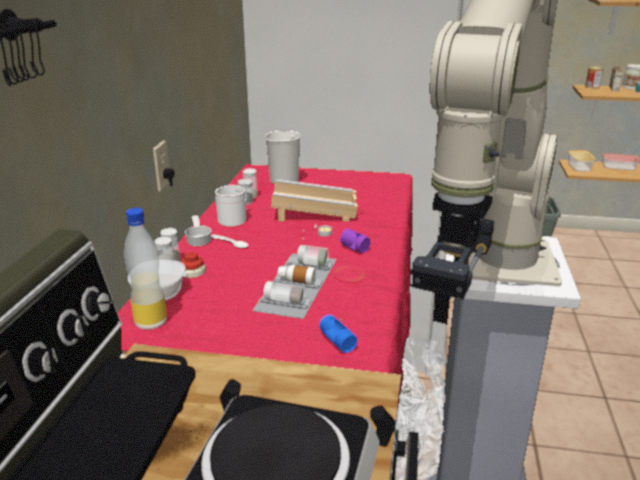

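The scene view has the tray at about (285,270) and the feeder at (388,213). The side view has the tray at (297,282) and the feeder at (315,200). I'll enlarge both areas.

```bash
cat > h.py <<'E'
import numpy as np,cv2
from station import ctrl
def P(n):
    c=ctrl.camera_params(n);f=240/np.tan(np.radians(c["vertical_fov"])/2);return c,f
def onz(n,u,v,z):
    c,f=P(n);E=c["extrinsics"];R,t=E[:3,:3],E[:3,3]
    d=R.T@np.array([(u-c["cx"])/f,(v-c["cy"])/f,1]);o=-R.T@t
    return o+d*(z-o[2])/d[2]
def proj(n,p):
    c,f=P(n);E=c["extrinsics"];q=E[:3,:3]@np.array(p)+E[:3,3]
    return c["cx"]+f*q[0]/q[2],c["cy"]+f*q[1]/q[2]
E
python3 - <<'E'
import cv2,numpy as np
a=cv2.imread("pics/scene0.png");b=cv2.imread("pics/side0.png")
def c(i,u,v):
    w=cv2.resize(i[v:v+75,u:u+100],(400,300),interpolation=cv2.INTER_CUBIC)
    for k in range(0,100,20): cv2.putText(w,str(u+k),(k*4,8),0,.3,(0,255,255));cv2.line(w,(k*4,10),(k*4,16),(0,255,255))
    for k in range(15,75,15): cv2.putText(w,str(v+k),(0,k*4),0,.3,(0,255,255));cv2.line(w,(20,k*4),(26,k*4),(0,255,255))
    return w
cv2.imwrite("pics/c1.png",np.vstack([np.hstack([c(a,240,230),c(a,338,180)]),np.hstack([c(b,245,242),c(b,265,165)])]))
E
```

```text
(no output)
```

View pics/c1.png

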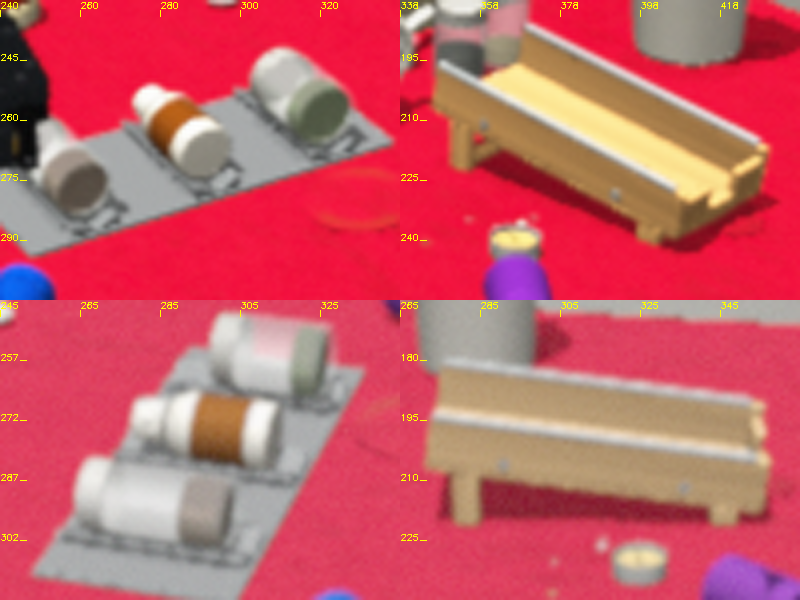

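Short jar (green) sits at the feeder end of the tray, vanilla is in the middle, and the tall jar (brown-grey) is at the stove end. Feet point towards the robot, and the feeder's low (notched) end is also towards the robot. Next I'll triangulate.

```bash
cat >> h.py <<'E'
def tri(obs):
    A=[];B=[]
    for n,u,v in obs:
        c,f=P(n);E=c["extrinsics"];x=(u-c["cx"])/f;y=(v-c["cy"])/f
        for k,w in((0,x),(1,y)):
            r=E[k]-w*E[2];A.append(r[:3]);B.append(-r[3])
    return np.linalg.lstsq(np.array(A),np.array(B),rcond=None)[0]
E
python3 - <<'E'
from h import *
np.set_printoptions(precision=4,suppress=True)
F=dict(nh=((348,195.5),(272.5,193)),nl=((407.5,227.5),(357,204.5)),fh=((369,187),(275,180.5)),fl=((429,216),(353,190.5)))
for k,(a,b) in F.items():
    z=.085 if k[1]=='h' else .05
    print(k,tri([("scene",*a),("side",*b)]),onz("scene",*a,z),onz("side",*b,z))
T=dict(nr=((338.7,266),(335.7,259)),fr=((300,252),(289.5,253)))
for k,(a,b) in T.items(): print(k,tri([("scene",*a),("side",*b)]),onz("scene",*a,.004),onz("side",*b,.004))
print("nl",onz("scene",248,293.7,.004),"fl",onz("side",253,310.7,.004), "nl", onz("side",305,317,.004))
# jars: foot and lid centres guess (scene, side)
J=dict(sfoot=((319.5,257.5),(323,256)),slid=((303,247),(301,250.5)),tfoot=((260,275.5),(301,294)),tlid=((251,264),(267.5,288)))
for k,(a,b) in J.items():
    z=.031 if k[0]=='s' else .028
    print(k,onz("scene",*a,z),onz("side",*b,z))
E
```

```text
nh [ 0.6371 -0.1378  0.0823] [ 0.6309 -0.1325  0.085 ] [ 0.636  -0.1333  0.085 ]
nl [ 0.3995 -0.1672  0.0529] [ 0.404 -0.172  0.05 ] [ 0.4001 -0.1734  0.05  ]
fh [ 0.6557 -0.2427  0.0792] [ 0.6429 -0.2311  0.085 ] [ 0.6529 -0.2313  0.085 ]
fl [ 0.4257 -0.2862  0.0466] [ 0.4204 -0.2801  0.05  ] [ 0.4249 -0.2785  0.05  ]
nr [ 0.4232  0.0706 -0.0013] [0.4138 0.0785 0.004 ] [0.4226 0.0772 0.004 ]
fr [0.528  0.1257 0.0255] [0.5438 0.1165 0.004 ] [0.5445 0.0651 0.004 ]
nl [0.4456 0.348  0.004 ] fl [0.5634 0.3434 0.004 ] nl [0.4474 0.3481 0.004 ]
sfoot [0.4457 0.1204 0.031 ] [0.4482 0.1172 0.031 ]
slid [0.5221 0.1209 0.031 ] [0.5073 0.0976 0.031 ]
tfoot [0.4683 0.2967 0.028 ] [0.4665 0.2961 0.028 ]
tlid [0.5338 0.2842 0.028 ] [0.5454 0.2838 0.028 ]
```

Call:
{"name": "step_arm", "arguments": {"plan": [1,-0.417,-0.3,-0.03,-0.33,1,-0.417,-0.3,-0.03,-0.33,1,-0.417,-0.3,-0.03,-0.33,1,-0.417,-0.3,-0.03,-0.33,1,-0.417,-0.3,-0.03,-0.33,1,-0.417,-0.3,-0.03,-0.33,1,-0.417,-0.3,-0.03,-0.33,1,-0.417,-0.3,-0.03,-0.33,1,-0.417,-0.3,-0.03,-0.33,1,-0.417,-0.3,-0.03,-0.33]}}

```text
time_s: 0.93
tcp_pos: [0.4291, 0.2746, 0.2469]
tool_rot: [0.05, 0.999, 0.0, -0.0]
wrist_force: [2.1, 1.6, 0.2]
gripper_width: 0.0868
gripper_force: 0.0
```

```bash
cat >> h.py <<'E'
from scipy.spatial.transform import Rotation as Ro
def go(p,yaw):
    "deltas in tool axes to TCP p with tool y at world yaw (deg)"
    s=ctrl.read_state();R=Ro.from_quat(s["tool_rot"]).as_matrix()
    d=R.T@(np.array(p)-s["tcp_pos"]);y=np.degrees(np.arctan2(R[1,1],R[0,1]))
    dy=(yaw-y+90)%180-90
    print("t",round(s["time_s"],2),"tcp",s["tcp_pos"].round(4),"yaw",y.round(2),"j7",s["joint_pos"][6].round(2),"w",round(s["gripper_width"],4),"go",d.round(4),"spin",round(-dy/30,3))
E
python3 -c "
from h import *
go((.49,.2,.25),84.1)"
```

```text
t 0.93 tcp [0.4291 0.2746 0.2469] yaw 84.22 j7 0.82 w 0.0868 go [-0.0681 -0.0681 -0.0032] spin 0.004
```

Call:
{"name": "step_arm", "arguments": {"plan": [1,-0.065,-0.065,-0.01,0,1,-0.065,-0.065,-0.01,0,1,-0.065,-0.065,-0.01,0,1,-0.065,-0.065,-0.01,0,1,-0.065,-0.065,-0.01,0]}}

```text
time_s: 1.35
tcp_pos: [0.4863, 0.2053, 0.2565]
tool_rot: [0.051, 0.999, 0.0, -0.0]
wrist_force: [-0.5, 0.1, -1.1]
gripper_width: 0.087
gripper_force: 0.0
```

```bash
cat >> h.py <<'E'
def wonz(c,u,v,z):
    f=240/np.tan(np.radians(c["vertical_fov"])/2);a=np.array([u-c["cx"],v-c["cy"]]);r=np.hypot(*a);th=r/f
    d=np.array([*(np.sin(th)*a/max(r,1e-9)),np.cos(th)]);E=np.array(c["extrinsics"]);R,t=E[:3,:3],E[:3,3]
    d=R.T@d;o=-R.T@t;return o+d*(z-o[2])/d[2]
E
python3 -c "
from h import *
import pickle
go((.49,.2,.25),84.1)
c=ctrl.camera_params('wrist');i=ctrl.read_camera('wrist');pickle.dump(c,open('w1.pkl','wb'));cv2.imwrite('pics/w1.png',i)
E=c['extrinsics'];print(c['vertical_fov'],c['cx'],c['cy'],-E[:3,:3].T@E[:3,3])"
```

```text
t 1.35 tcp [0.4863 0.2053 0.2565] yaw 84.15 j7 1.01 w 0.087 go [-0.0042 -0.0049  0.0065] spin 0.002
65.70646984690485 319.29979390893124 242.8892219182613 [0.40930172 0.21392571 0.41846   ]
```

View pics/w1.png

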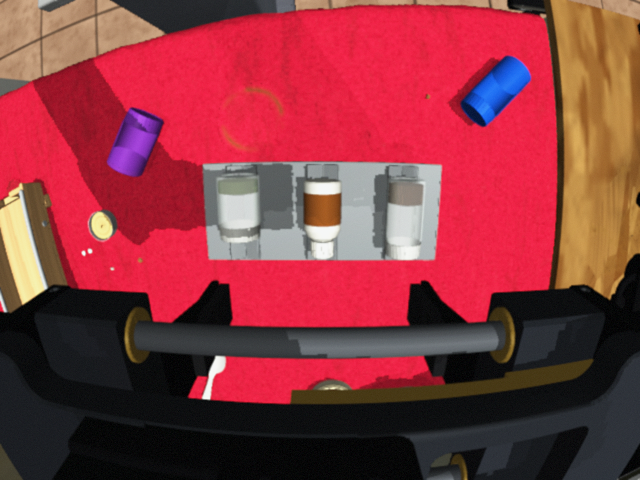

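Wrist view: tray corners at (203,164), (441,164), (436,260) and (209,259). The short jar runs from its foot at (238,178) to its lid at (239,242). The tall jar runs from (406,180) to (404,258).

```bash
python3 -c "
from h import *
import pickle
c=pickle.load(open('w1.pkl','rb'))
for u,v in((203,164),(441,164),(436,260),(209,259)): print('tray',wonz(c,u,v,.004).round(4))
for u,v in((238,178),(239,242),(218,208),(260,208)): print('s',wonz(c,u,v,.031).round(4))
for u,v in((406,180),(404,258),(387,215),(425,215)): print('t',wonz(c,u,v,.028).round(4))
for u,v in((14,187),(44,183)): print('f',wonz(c,u,v,.05).round(4))
"
```

```text
tray [0.4232 0.0789 0.004 ]
tray [0.4509 0.3507 0.004 ]
tray [0.5669 0.3412 0.004 ]
tray [0.5372 0.0664 0.004 ]
s [0.4426 0.1242 0.031 ]
s [0.5126 0.1146 0.031 ]
s [0.4721 0.0971 0.031 ]
s [0.4775 0.1435 0.031 ]
t [0.4633 0.3021 0.028 ]
t [0.5511 0.2958 0.028 ]
t [0.4998 0.2788 0.028 ]
t [0.5037 0.3217 0.028 ]
f [ 0.4019 -0.1811  0.05  ]
f [ 0.4071 -0.1226  0.05  ]
```

Call:
{"name": "step_arm", "arguments": {"plan": [1,0,-0.086,0.08,0,1,0,-0.086,0.08,0,1,0,-0.086,0.1,0,1,0,-0.086,0.13,0,1,0,-0.086,0.16,0,1,0,-0.086,0.18,0,1,0,-0.086,0.2,0,1,0,-0.086,0.2,0,1,0,-0.086,0.2,0]}}

```text
time_s: 2.15
tcp_pos: [0.4767, 0.1208, 0.0564]
tool_rot: [0.049, 0.999, -0.0, -0.001]
wrist_force: [0.2, 0.2, 0.2]
gripper_width: 0.0866
gripper_force: 0.0
```

```bash
python3 -c "
from h import *
go((.478,.12,.016),84.15)"
```

```text
t 2.15 tcp [0.4767 0.1208 0.0564] yaw 84.34 j7 1.21 w 0.0866 go [-0.0015 -0.0007  0.0404] spin 0.006
```

Call:
{"name": "step_arm", "arguments": {"plan": [1,-0.001,-0.001,0.02,0,1,-0.001,-0.001,0.035,0,1,-0.001,-0.001,0.04,0,1,-0.001,-0.001,0.04,0,0,-0.001,-0.001,0.04,0,0,-0.001,-0.001,0.04,0,0,-0.001,-0.001,0.04,0,0,-0.001,-0.001,0.04,0,0,-0.001,-0.001,0.04,0,0,-0.001,-0.001,0.04,0]}}

```text
time_s: 2.98
tcp_pos: [0.4788, 0.1188, 0.0171]
tool_rot: [0.05, 0.999, 0.0, 0.0]
wrist_force: [0.8, 0.0, -1.0]
gripper_width: 0.0546
gripper_force: 0.0
```

```bash
python3 -c "
from h import *
go((.478,.12,.016),84.15)"
```

```text
t 2.98 tcp [0.4788 0.1188 0.0171] yaw 84.21 j7 1.23 w 0.0546 go [0.0009 0.0011 0.0011] spin 0.002
```

Call:
{"name": "step_arm", "arguments": {"plan": [0,0,0,0,0,0,0,0,0,0,0,0,0,0,0,0,0,0,-0.02,0,0,0,0,-0.06,0,0,0,0,-0.1,0,0,0,0,-0.13,0,0,0,0,-0.16,0,0,0,0,-0.17,0]}}

```text
time_s: 3.73
tcp_pos: [0.4803, 0.1192, 0.1911]
tool_rot: [0.051, 0.999, 0.001, 0.002]
wrist_force: [0.8, -0.2, -1.0]
gripper_width: 0.0462
gripper_force: 30.0
```

```bash
python3 -c "
from h import *
print(ctrl.read_state()['gripper_force'])
for a in ((412,192),(321,212),(366,193),(352,197)): print(onz('scene',*a,0).round(3))
for a in ((283,182),(231,222),(250,192),(246,200)): print(onz('side',*a,0).round(3))
go((.53,-.12,.25),10.5)"
```

```text
29.99723732471466
[ 0.667 -0.46   0.   ]
[ 0.731 -0.101  0.   ]
[ 0.76  -0.325  0.   ]
[ 0.763 -0.262  0.   ]
[ 0.68  -0.441  0.   ]
[ 0.754 -0.102  0.   ]
[ 0.764 -0.335  0.   ]
[ 0.758 -0.268  0.   ]
t 3.73 tcp [0.4803 0.1192 0.1911] yaw 84.21 j7 1.15 w 0.0462 go [-0.0739 -0.2328 -0.0593] spin 2.457
```

```bash
python3 -c "
from h import *
go((.54,-.285,.26),10.5)"
```

```text
t 3.73 tcp [0.4803 0.1192 0.1911] yaw 84.21 j7 1.15 w 0.0462 go [-0.1006 -0.3959 -0.0697] spin 2.457
```

Call:
{"name": "step_arm", "arguments": {"plan": [0,-0.1,-0.395,-0.07,2.457,0,-0.1,-0.395,-0.07,2.457,0,-0.1,-0.395,-0.07,2.457,0,-0.1,-0.395,-0.07,2.457,0,-0.1,-0.395,-0.07,2.457,0,-0.1,-0.395,-0.07,2.457,0,-0.1,-0.395,-0.07,2.457,0,-0.1,-0.395,-0.07,2.457,0,-0.1,-0.395,-0.07,2.457,0,-0.1,-0.395,-0.07,2.457]}}

```text
out of range: row 1 has 2.457, outside -1 to 1
```

```bash
python3 -c "
from h import *
go((.54,-.285,.26),10.5)"
```

```text
t 3.73 tcp [0.4803 0.1192 0.1911] yaw 84.21 j7 1.15 w 0.0462 go [-0.1006 -0.3959 -0.0697] spin 2.457
```

Call:
{"name": "step_arm", "arguments": {"plan": [0,-0.05,-0.2,-0.07,1,0,-0.05,-0.2,-0.07,1,0,-0.05,-0.2,-0.07,1,0,-0.05,-0.2,-0.07,1,0,-0.05,-0.2,-0.07,1]}}

```text
time_s: 4.15
tcp_pos: [0.5066, -0.0783, 0.2537]
tool_rot: [0.311, 0.95, 0.0, -0.0]
wrist_force: [1.1, -1.0, -1.4]
gripper_width: 0.046
gripper_force: 30.0
```

```bash
python3 -c "
from h import *
go((.54,-.285,.26),10.5)"
```

```text
t 4.15 tcp [ 0.5066 -0.0783  0.2537] yaw 53.79 j7 1.04 w 0.046 go [-0.1491 -0.1471 -0.0064] spin 1.443
```

Call:
{"name": "step_arm", "arguments": {"plan": [0,-0.146,-0.144,0,1,0,-0.146,-0.144,0,1,0,-0.146,-0.144,0,1,0,-0.146,-0.144,0,1,0,-0.146,-0.144,0,1,0,-0.146,-0.144,0,1]}}

```text
time_s: 4.65
tcp_pos: [0.539, -0.2868, 0.2521]
tool_rot: [0.548, 0.837, -0.003, -0.0]
wrist_force: [0.1, -1.4, -0.5]
gripper_width: 0.0464
gripper_force: 30.0
```

Call:
{"name": "step_arm", "arguments": {"plan": [0,0,0,0,0.443,0,0,0,0,0.443,0,0,0,0,0.443,0,0,0,0,0.443]}}

```text
time_s: 4.98
tcp_pos: [0.5411, -0.2784, 0.2529]
tool_rot: [0.635, 0.772, -0.0, -0.001]
wrist_force: [-0.6, -0.2, -1.1]
gripper_width: 0.0465
gripper_force: 30.0
```

```bash
python3 -c "
from h import *
import pickle
go((.5786,-.194,.2),10.5)
c=ctrl.camera_params('wrist');i=ctrl.read_camera('wrist');pickle.dump(c,open('w2.pkl','wb'));cv2.imwrite('pics/w2.png',i)"
```

```text
t 4.98 tcp [ 0.5411 -0.2784  0.2529] yaw 11.14 j7 0.78 w 0.0465 go [0.0755 0.0532 0.0528] spin 0.021
```

View pics/w2.png

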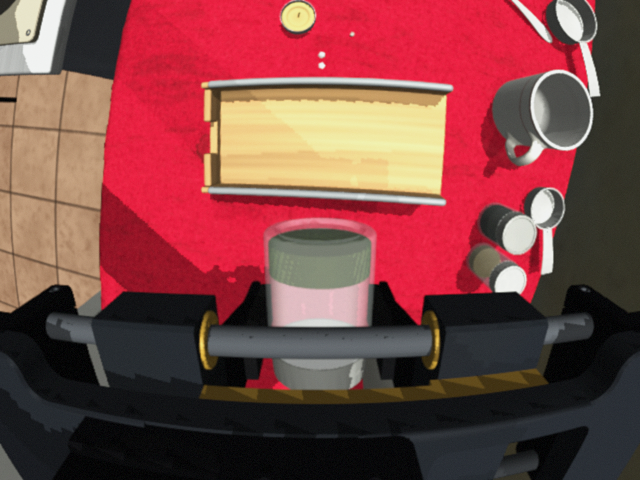

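Wrist view: the feeder rim corners at the high end are (452,88) and (445,202), and at the low end (212,82) and (207,190). The stop inner face is near u≈218, and the jar is held centred with its foot towards the feeder.

```bash
python3 -c "
from h import *
import pickle
c=pickle.load(open('w2.pkl','rb'))
for u,v,z in((452,88,.085),(445,202,.085),(212,83,.05),(207,191,.05),(446,95,.051),(442,193,.051),(219,90,.018),(219,183,.018)): print(u,v,wonz(c,u,v,z).round(4))
print('jar', [wonz(c,u,v,.267).round(4) for u,v in((320,228),(265,250),(376,250))])
"
```

```text
452 88 [ 0.6347 -0.1297  0.085 ]
445 202 [ 0.6524 -0.2348  0.085 ]
212 83 [ 0.411  -0.1654  0.05  ]
207 191 [ 0.4239 -0.2746  0.05  ]
446 95 [ 0.6411 -0.1312  0.051 ]
442 193 [ 0.6597 -0.2299  0.051 ]
219 90 [ 0.4103 -0.169   0.018 ]
219 183 [ 0.4274 -0.2698  0.018 ]
jar [array([ 0.5337, -0.2379,  0.267 ]), array([ 0.5129, -0.2516,  0.267 ]), array([ 0.5586, -0.2426,  0.267 ])]
```

```bash
python3 -c "
from h import *
go((.581,-.194,.053),9.8)"
```

```text
t 5.03 tcp [ 0.5412 -0.2784  0.2531] yaw 11.17 j7 0.78 w 0.0462 go [0.075  0.0556 0.2001] spin 0.046
```

Call:
{"name": "step_arm", "arguments": {"plan": [0,0.075,0.055,0.05,0.045,0,0.075,0.055,0.05,0.045,0,0.075,0.055,0.05,0.045,0,0.075,0.055,0.08,0.045,0,0.075,0.055,0.11,0.045,0,0.075,0.055,0.14,0.045,0,0.075,0.055,0.155,0.045,0,0.075,0.055,0.155,0.045,0,0.075,0.055,0.155,0.045]}}

```text
time_s: 5.78
tcp_pos: [0.5808, -0.1944, 0.0987]
tool_rot: [0.645, 0.764, -0.0, -0.0]
wrist_force: [-0.4, 0.3, -0.3]
gripper_width: 0.0465
gripper_force: 30.0
```

```bash
python3 -c "
from h import *
go((.581,-.194,.053),9.8)"
```

```text
t 5.78 tcp [ 0.5808 -0.1944  0.0987] yaw 9.7 j7 0.67 w 0.0465 go [0.0004 0.0003 0.0457] spin -0.003
```

Call:
{"name": "step_arm", "arguments": {"plan": [0,0,0,0.02,0,0,0,0,0.035,0,0,0,0,0.042,0,0,0,0,0.045,0,0,0,0,0.046,0,0,0,0,0.046,0]}}

```text
time_s: 6.28
tcp_pos: [0.5817, -0.1949, 0.0539]
tool_rot: [0.646, 0.764, 0.0, 0.001]
wrist_force: [0.8, -0.2, -1.2]
gripper_width: 0.0469
gripper_force: 30.0
```

Call:
{"name": "step_arm", "arguments": {"plan": [0,0,0,0.003,0,0.72,0,0,0.003,0,0.72,0,0,0.003,0,0.72,0,0,0.003,0,0.72,0,0,0.003,0,0.72,0,0,-0.04,0,0.72,0,0,-0.08,0,0.72,0,0,-0.12,0,1,0,0,-0.16,0,1,0,0,-0.2,0]}}

```text
time_s: 7.12
tcp_pos: [0.5806, -0.1947, 0.255]
tool_rot: [0.646, 0.764, 0.0, 0.0]
wrist_force: [0.8, 0.3, -0.8]
gripper_width: 0.0696
gripper_force: 0.0
```

```bash
python3 -c "
from h import *
go((.54,-.27,.25),9.8)"
```

```text
t 7.12 tcp [ 0.5806 -0.1947  0.255 ] yaw 9.56 j7 0.6 w 0.0696 go [-0.0675 -0.0526  0.005 ] spin -0.008
```

Call:
{"name": "step_arm", "arguments": {"plan": [1,-0.07,-0.05,0,0,1,-0.07,-0.05,0,0,1,-0.07,-0.05,0,0,1,-0.07,-0.05,0,0,1,-0.07,-0.05,0,0]}}

```text
time_s: 7.53
tcp_pos: [0.5433, -0.2719, 0.2527]
tool_rot: [0.646, 0.763, 0.0, -0.0]
wrist_force: [-0.5, 0.7, -0.2]
gripper_width: 0.0864
gripper_force: 0.0
```

```bash
python3 -c "
from h import *
i=ctrl.read_camera('wrist');cv2.imwrite('pics/w3.png',i[:360])
go((.507,.299,.25),84.2)"
```

```text
t 7.58 tcp [ 0.5438 -0.271   0.2525] yaw 9.63 j7 0.75 w 0.0865 go [0.5681 0.059  0.003 ] spin -2.486
```

View pics/w3.png

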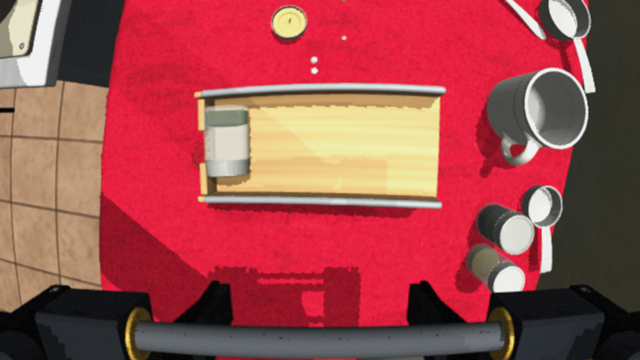

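The short jar (207–249, 106–177) lies crosswise against the stop. Next, the tall jar.

Call:
{"name": "step_arm", "arguments": {"plan": [1,0.2,0.02,0,-1,1,0.2,0.02,0,-1,1,0.2,0.02,0,-1,1,0.2,0.02,0,-1,1,0.2,0.02,0,-1]}}

```text
time_s: 8.0
tcp_pos: [0.5296, -0.0666, 0.2528]
tool_rot: [0.42, 0.907, 0.0, -0.0]
wrist_force: [0.9, -0.6, 0.3]
gripper_width: 0.087
gripper_force: 0.0
```

```bash
python3 -c "
from h import *
go((.507,.299,.2),84.2)"
```

```text
t 8.0 tcp [ 0.5296 -0.0666  0.2528] yaw 40.27 j7 0.81 w 0.087 go [0.2935 0.219  0.0531] spin -1.464
```

Call:
{"name": "step_arm", "arguments": {"plan": [1,0.293,0.219,0.05,-1,1,0.293,0.219,0.05,-1,1,0.293,0.219,0.05,-1,1,0.293,0.219,0.05,-1,1,0.293,0.219,0.05,-1,1,0.293,0.219,0.05,-1,1,0.293,0.219,0.05,-1,1,0.293,0.219,0.05,-1,1,0.293,0.219,0.05,-1,1,0.293,0.219,0.05,-1]}}

```text
time_s: 8.83
tcp_pos: [0.5076, 0.3041, 0.2006]
tool_rot: [0.171, 0.985, 0.001, -0.002]
wrist_force: [-0.9, 0.8, -0.4]
gripper_width: 0.0871
gripper_force: 0.0
```

Call:
{"name": "step_arm", "arguments": {"plan": [1,0,0,0,-0.46,1,0,0,0,-0.46,1,0,0,0,-0.46,1,0,0,0,-0.46]}}

```text
time_s: 9.17
tcp_pos: [0.5114, 0.2948, 0.2026]
tool_rot: [0.059, 0.998, 0.0, -0.0]
wrist_force: [0.3, -0.6, 0.1]
gripper_width: 0.087
gripper_force: 0.0
```

```bash
python3 -c "
from h import *
go((.507,.299,.055),84.2)"
```

```text
t 9.17 tcp [0.5114 0.2948 0.2026] yaw 83.25 j7 0.92 w 0.087 go [0.0048 0.0036 0.1476] spin -0.032
```

Call:
{"name": "step_arm", "arguments": {"plan": [1,0.005,0.003,0.04,-0.03,1,0.005,0.003,0.08,-0.03,1,0.005,0.003,0.11,-0.03,1,0.005,0.003,0.135,-0.03,1,0.005,0.003,0.147,-0.03,1,0.005,0.003,0.147,-0.03,1,0.005,0.003,0.147,-0.03]}}

```text
time_s: 9.75
tcp_pos: [0.5076, 0.2978, 0.0565]
tool_rot: [0.051, 0.999, 0.0, 0.0]
wrist_force: [0.4, 0.4, 0.0]
gripper_width: 0.0873
gripper_force: 0.0
```

```bash
python3 -c "
from h import *
go((.507,.299,.0155),84.2)"
```

```text
t 9.75 tcp [0.5076 0.2978 0.0565] yaw 84.18 j7 0.96 w 0.0873 go [0.0007 0.0011 0.041 ] spin -0.001
```

Call:
{"name": "step_arm", "arguments": {"plan": [1,0,0.001,0.02,0,1,0,0.001,0.035,0,1,0,0.001,0.041,0,0.5,0,0.001,0.041,0,0,0,0.001,0.041,0,0,0,0.001,0.041,0,0,0,0.001,0.041,0,0,0,0.001,0.041,0,0,0,0.001,0.041,0,0,0,0.001,0.041,0]}}

```text
time_s: 10.58
tcp_pos: [0.5076, 0.2986, 0.0151]
tool_rot: [0.05, 0.999, 0.0, 0.0]
wrist_force: [1.0, -0.4, 0.9]
gripper_width: 0.0485
gripper_force: 0.0
```

Call:
{"name": "step_arm", "arguments": {"plan": [0,0,0,0,0,0,0,0,0,0,0,0,0,0,0,0,0,0,-0.02,0,0,0,0,-0.06,0,0,0,0,-0.1,0,0,0,0,-0.14,0,0,0,0,-0.18,0,0,0,0,-0.2,0,0,0,0,-0.2,0]}}

```text
time_s: 11.42
tcp_pos: [0.5094, 0.2996, 0.2204]
tool_rot: [0.05, 0.999, 0.003, 0.003]
wrist_force: [0.5, 0.6, -1.0]
gripper_width: 0.041
gripper_force: 30.0
```

```bash
python3 -c "
from h import *
go((.581,-.194,.2),9.8)"
```

```text
t 11.42 tcp [0.5094 0.2996 0.2204] yaw 84.26 j7 0.92 w 0.041 go [-0.1205 -0.484   0.0183] spin 2.482
```

Held (41 mm). Carrying it over.

Call:
{"name": "step_arm", "arguments": {"plan": [0,-0.06,-0.24,0,1,0,-0.06,-0.24,0,1,0,-0.06,-0.24,0,1,0,-0.06,-0.24,0,1,0,-0.06,-0.24,0,1,0,-0.06,-0.24,0,1]}}

```text
time_s: 11.92
tcp_pos: [0.5426, 0.0511, 0.2139]
tool_rot: [0.308, 0.951, -0.0, -0.0]
wrist_force: [0.4, -0.0, -1.6]
gripper_width: 0.0414
gripper_force: 30.0
```

```bash
python3 -c "
from h import *
go((.54,-.27,.25),9.8)"
```

```text
t 11.92 tcp [0.5426 0.0511 0.2139] yaw 54.11 j7 0.84 w 0.0414 go [-0.1861 -0.2617 -0.036 ] spin 1.477
```

Call:
{"name": "step_arm", "arguments": {"plan": [0,-0.186,-0.262,-0.035,1,0,-0.186,-0.262,-0.035,1,0,-0.186,-0.262,-0.035,1,0,-0.186,-0.262,-0.035,1,0,-0.186,-0.262,-0.035,1,0,-0.186,-0.262,-0.035,1,0,-0.186,-0.262,-0.035,1,0,-0.186,-0.262,-0.035,1,0,-0.186,-0.262,-0.035,1]}}

```text
time_s: 12.67
tcp_pos: [0.5384, -0.2755, 0.2495]
tool_rot: [0.546, 0.837, -0.002, 0.0]
wrist_force: [-0.3, -0.3, -1.8]
gripper_width: 0.0413
gripper_force: 30.0
```

Call:
{"name": "step_arm", "arguments": {"plan": [0,0,0,0,0.477,0,0,0,0,0.477,0,0,0,0,0.477,0,0,0,0,0.477]}}

```text
time_s: 13.0
tcp_pos: [0.541, -0.2673, 0.2488]
tool_rot: [0.642, 0.767, -0.0, -0.001]
wrist_force: [-0.2, 0.2, -1.4]
gripper_width: 0.0415
gripper_force: 30.0
```

```bash
python3 -c "
from h import *
import pickle
i=ctrl.read_camera('wrist');cv2.imwrite('pics/w4.png',i[:420])
go((.581,-.194,.1),9.8)"
```

```text
t 13.05 tcp [ 0.541  -0.2673  0.2491] yaw 10.23 j7 0.75 w 0.0412 go [0.0649 0.0525 0.149 ] spin 0.014
```

View pics/w4.png

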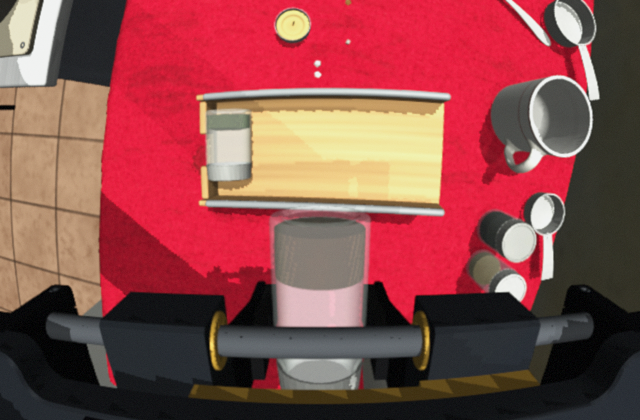

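The short jar is still at the stop. The tall jar is held with its foot face at about v=211–235, so I'll compute its axial offset, since the margin is only 8 mm per side.

```bash
python3 -c "
from h import *
s=ctrl.read_state();R=Ro.from_quat(s['tool_rot']).as_matrix();c=ctrl.camera_params('wrist')
for v,z in((211,.241),(215,.241),(218,.262),(226,.283),(232,.283)): print(v,z,((wonz(c,320,v,z)-s['tcp_pos'])@R).round(4))
for u,v,z in((445,101,.051),(442,205,.051),(448,97,.085),(442,213,.085),(210,97,.05),(203,204,.05)): print(u,v,wonz(c,u,v,z).round(4))
"
python3 - <<'E'
import cv2
i=cv2.imread('pics/w4.png')[80:260,190:460]
cv2.imwrite('pics/w4c.png',cv2.resize(i,None,fx=2.9,fy=2.9,interpolation=cv2.INTER_CUBIC))
E
```

```text
211 0.241 [0.0438 0.0006 0.0081]
215 0.241 [0.0419 0.0006 0.0081]
218 0.262 [ 0.0451  0.0005 -0.0129]
226 0.283 [ 0.0469  0.0005 -0.0339]
232 0.283 [ 0.0447  0.0005 -0.0339]
445 101 [ 0.6423 -0.1287  0.051 ]
442 205 [ 0.6621 -0.2324  0.051 ]
448 97 [ 0.6335 -0.1301  0.085 ]
442 213 [ 0.6513 -0.2357  0.085 ]
210 97 [ 0.4144 -0.1669  0.05  ]
203 204 [ 0.4223 -0.2748  0.05  ]
```

View pics/w4c.png

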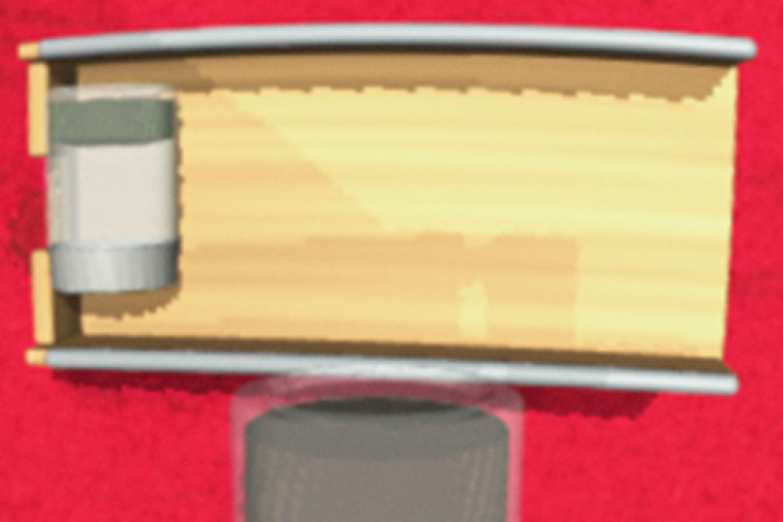

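```bash
python3 -c "
from h import *
go((.5817,-.197,.1),9.8)"
```

```text
t 13.05 tcp [ 0.541  -0.2673  0.2491] yaw 10.23 j7 0.75 w 0.0412 go [0.0618 0.0526 0.149 ] spin 0.014
```

Call:
{"name": "step_arm", "arguments": {"plan": [0,0.062,0.0525,0.04,0.014,0,0.062,0.0525,0.04,0.014,0,0.062,0.0525,0.05,0.014,0,0.062,0.0525,0.08,0.014,0,0.062,0.0525,0.11,0.014,0,0.062,0.0525,0.135,0.014,0,0.062,0.0525,0.15,0.014,0,0.062,0.0525,0.15,0.014,0,0.062,0.0525,0.15,0.014]}}

```text
time_s: 13.8
tcp_pos: [0.5818, -0.1972, 0.0994]
tool_rot: [0.645, 0.764, -0.0, -0.001]
wrist_force: [-0.0, -0.5, -1.1]
gripper_width: 0.0413
gripper_force: 30.0
```

```bash
python3 -c "
from h import *
go((.5817,-.197,.0515),9.8)"
```

```text
t 13.8 tcp [ 0.5818 -0.1972  0.0994] yaw 9.69 j7 0.68 w 0.0413 go [0.0002 0.     0.0479] spin -0.004
```

Call:
{"name": "step_arm", "arguments": {"plan": [0,0,0,0.02,0,0,0,0,0.035,0,0,0,0,0.043,0,0,0,0,0.046,0,0,0,0,0.048,0,0,0,0,0.048,0]}}

```text
time_s: 14.3
tcp_pos: [0.5827, -0.1977, 0.0526]
tool_rot: [0.646, 0.764, 0.0, 0.0]
wrist_force: [-0.6, -0.1, -1.4]
gripper_width: 0.0413
gripper_force: 30.0
```

Call:
{"name": "step_arm", "arguments": {"plan": [0,0,0,0.0015,0,0.66,0,0,0.0015,0,0.66,0,0,0.0015,0,0.66,0,0,0.0015,0,0.66,0,0,0.0015,0,0.66,0,0,-0.04,0,0.66,0,0,-0.08,0,0.66,0,0,-0.12,0,1,0,0,-0.16,0,1,0,0,-0.2,0]}}

```text
time_s: 15.13
tcp_pos: [0.5818, -0.1976, 0.2541]
tool_rot: [0.646, 0.763, 0.0, 0.0]
wrist_force: [0.8, 0.2, -0.1]
gripper_width: 0.0643
gripper_force: 0.0
```

Call:
{"name": "step_arm", "arguments": {"plan": [1,-0.07,-0.05,0,0,1,-0.07,-0.05,0,0,1,-0.07,-0.05,0,0,1,-0.07,-0.05,0,0,1,-0.07,-0.05,0,0,1,-0.07,-0.05,0,0,1,-0.07,-0.05,0,0,1,-0.07,-0.05,0,0]}}

```text
time_s: 15.8
tcp_pos: [0.5451, -0.2737, 0.2515]
tool_rot: [0.645, 0.764, 0.0, -0.0]
wrist_force: [-0.4, 0.1, -0.4]
gripper_width: 0.0866
gripper_force: 0.0
```

```bash
python3 -c "
from h import *
i=ctrl.read_camera('wrist')[:360];j=cv2.resize(ctrl.read_camera('side')[150:350,200:400],(360,360))
cv2.imwrite('pics/w5.png',np.hstack([i[:,80:520],j]))"
```

```text
(no output)
```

View pics/w5.png

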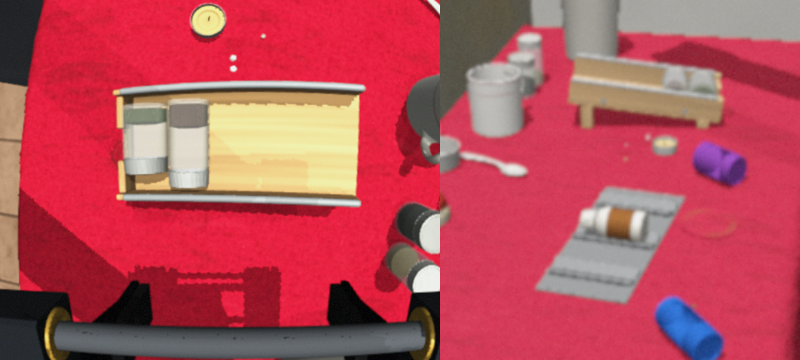

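The short jar is at the stop and the tall jar lies crosswise against it. The vanilla bottle and the look-alikes haven't moved. The gripper is clear, so I'm handing in.

```bash
python3 -c "
from station import ctrl
print(ctrl.sign_off())"
```

```text
the job is handed in; nothing more can be done
None
```

The feeder is loaded and the job handed in at about 16 s: the short jar lies crosswise at the stop with the tall jar crosswise against it, and the vanilla bottle and look-alikes were not touched.

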